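# Put the tray of clay balls away in the drying box

### The job

Put the clay balls away to dry: with your fingertips push the tray that sticks out of the drying box all the way in, until it meets the back, and then push the box's door fully shut. Only push: do not lift the tray or take out any of the balls, and leave everything else on the table where it is.

Things in the scene. Friction and masses are not known exactly. Their poses are not given: they have to be found in the camera images.
- drybox: Low plywood drying box, fixed, 180 mm wide. Origin: on the table under the middle of its open mouth; x points into the box, y to the left as one looks in, z up. An 8 mm base board runs from x = -150 mm (open landing before the mouth) to 180 mm. 9 mm side walls, inner faces at y = +-81 mm, from x = 0 to 180 mm.
- box_back (a point): Middle of the inner face of the box's back wall, at the box's x = 168 mm, 20 mm above the table. The tray's rear face meets this wall when it is fully in.
- roof_front (a point): Middle of the front edge of the box's slatted roof, on its top, at the box's x = 42 mm, 64 mm above the table. The roof is 8 mm thick and reaches to x = 180 mm; the first 42 mm behind the mouth have no roof.
- door (a joint): Angle of the box's door, rad: 0 is shut, growing as it opens, at most 2.1; it stands open at 1.6 to 2.0 at the start. No spring or latch: light friction, it stays where it is left (a push of under 1 N moves it).
- door_hinge (a point): Fixed point on the door's vertical hinge line, at the box's x = 0, y = -90 mm (right-hand corner of the mouth), 36 mm above the table. At 1.57 rad the door points straight out of the box (along its -x) with its outer face to the right (-y); shut, it covers the mouth with its outer face at x = -12 mm.
- door_edge (a point): Point that moves with the door: middle of the free edge of its outer face, 179 mm from the hinge line. The door is a plywood panel 12 mm thick, from 11 to 61 mm above the table. A small wooden knob, 18 mm across, stands 20 mm out of the outer face, 158 mm from the hinge; the rest of that face is plain.
- tray: Loose wooden tray, about 0.35 kg, 160 (x) by 150 (y) by 30 mm high, 6 mm walls, on the base board, sticking 55 to 120 mm out of the mouth. Origin: centre of its underside; axes along the box's within 2 degrees; 6 mm play each side. Fully in, its origin is at the box's x = 88 mm, its front face 8 mm behind the mouth. It takes about 3 to 8 N to push.
- ball0_center (a point): Centre of hard dry clay ball 0, 32 mm across, 30 g, loose in the tray; it may roll about inside it.
- ball1_center (a point): Centre of hard dry clay ball 1, 32 mm across, 30 g, loose in the tray; it may roll about inside it.
- ball2_center (a point): Centre of hard dry clay ball 2, 32 mm across, 30 g, loose in the tray; it may roll about inside it.
- ball3_center (a point): Centre of hard dry clay ball 3, 32 mm across, 30 g, loose in the tray; it may roll about inside it.
- glue: Bystander: white glue stick standing upright, 28 mm across, 85 mm tall, on the table left of the box. Origin: centre of its underside.
- cup: Bystander: small white cup, 60 mm across, 60 mm tall, left of the landing in front of the box. Origin: centre of its underside.
- tin: Bystander: flat metal tin, 75 x 50 x 30 mm, on the table to the right of the landing's front end, beyond the tip of the open door. Origin: centre of its underside.
- eraser: Bystander: rubber eraser block, 30 x 50 x 14 mm, lying on the rear slats of the box's roof (its top 78 mm above the table). Origin: centre of its underside.
- jar: Bystander: lidded glass jar, 66 mm across, 90 mm tall, on the robot's right. Origin: centre of its underside.
- mug: Bystander: blue mug, 76 mm across, 85 mm tall, on the robot's right. Origin: centre of its underside.
- lump: Bystander: round lump of hard dry clay, 70 mm across, 40 mm tall, on the robot's left. Origin: centre of its underside.
Not all that is in view belongs to the job. What is meant by the tray is not turquoise, and is the smaller of those in its own colour.

How it is judged (in metres and radians):
On the way, in this order (a step that is already met when the one before it is completed fails the run):
1. the tray is fully in (within 6 mm of the back wall) while the door still stands open (x of tray in the frame of drybox above 0.082 m and value of joint door above 0.8 rad), for 0.2 s.
2. the door is fully shut (under 0.05 rad) (value of joint door below 0.05 rad and x of tray in the frame of drybox above 0.082 m), for 0.2 s.
At the end, for the whole second after the job is handed in: The tray lies flat in the box within 6 mm of the back wall and at rest, with all four clay balls in it, and the door is shut to within 0.05 rad (9 mm at its free edge) (all of step 2 and height (world z) of tray below 0.014 m and linear speed of tray below 0.02 m/s and x of ball0_center in the frame of tray between -0.08 and 0.08 m and y of ball0_center in the frame of tray between -0.075 and 0.075 m and z of each of ball0_center, ball1_center, ball2_center, ball3_center in the frame of tray below 0.032 m and x of ball1_center in the frame of tray between -0.08 and 0.08 m and y of ball1_center in the frame of tray between -0.075 and 0.075 m and x of ball2_center in the frame of tray between -0.08 and 0.08 m and y of ball2_center in the frame of tray between -0.075 and 0.075 m and x of ball3_center in the frame of tray between -0.08 and 0.08 m and y of ball3_center in the frame of tray between -0.075 and 0.075 m); the robot touches nothing.
It fails at once if the tray is lifted off the base board (origin more than 12 mm above it) (height (world z) of tray above 0.02 m).
It fails at once if a clay ball is lifted (its centre more than 60 mm above the table) (height (world z) of any of ball0_center, ball1_center, ball2_center, ball3_center above 0.06 m).
It fails at once if a bystander is moved by more than 20 mm (distance of any of glue, cup, tin, eraser, jar, mug, lump from where it was at the start of the episode above 0.02 m).
It also fails if it takes over 58 s, if anything falls off the work surface, if the arm or the gripper's body presses on something with over 40 N, if the wrist force passes 120 N, or if a joint passes its speed limit or range.

### The arm

A 6-joint arm with a two-finger parallel gripper is mounted at the origin on the work surface. World frame = base frame: x ahead of the robot, y to its left, z up, the work surface at z = 0. Lengths are in m, angles in degrees, forces in N, time in s.
With the tool pointing down it reaches from about 0.35 to 0.875 m from the base axis. Payload 4.2 kg.
Tool frame: the origin (TCP) lies between the finger pads; the fingertips stand 11 mm ahead of it and the grasp point (between the pads) lies 8 mm behind it (robot.finger_overhang is the distance from the TCP to the fingertips, in m); x points along the fingers, z is the direction in which the jaws open and shut, and the axes are right-handed (so a half turn about x gives the same grasp; the last joint's range is limited). The gripper opens to 85 mm and grips with 20 to 120 N. Pads are 22 mm wide; open, the fingers measure 114 mm over their backs; the gripper's body (76 mm by 85 mm) begins 54 mm behind the grasp point. The pads swing forward as they close: fully open they stand 13 mm farther back than shut.
Start: joints at [-56.746, 22.042, 0.453, 0, -68.411, -14.817], TCP at [0.198, -0.593, 0.242] pointing down, gripper open.
Joint ranges: [-179.83, 179.83], [-69.29, 118.12], [-61.27, 80.66], [-181.25, 117.63], [-171.15, -9.14], [-177.46, 177.46]. Speed limits (degrees/s): [159.86, 159.86, 180, 180, 180, 180].

### API

Orientations are given as [roll, pitch, yaw] about the fixed x, y, z axes, in that order (R = Rz(yaw) Ry(pitch) Rx(roll)).
In Python, from plant import get_obs, camera, robot gives the robot as it stands.
- The arm moves only by the shell command python3 -m creep 'ROWS' [FORCE]. ROWS is a JSON object of lists of equal length, an entry for each row: "dp": the shift along the tool's x, y, z in mm, a list of three; "rotation": the turn, a rotation vector about the tool's x, y, z in degrees, a list of three; "grip": the opening in per cent of the stroke, from 0 (shut) to 100 (fully open). In form: {"dp": [[x, y, z], ...], "rotation": [[wx, wy, wz], ...], "grip": [grip, ...]}. A call has 1 to 10 rows; each row shifts and turns the commanded pose from where the row before left it, along the tool's axes as they then stand; what a row does not reach is not made up. A row lasts 1/8 s, in which the tool goes at most 62.5 mm and 10.7 degrees, less where a joint would pass 70% of its speed; a pose out of reach is approached as far as the arm can. A call with a gripper value outside its range is refused whole. The fingers move at their own pace and stop on an object; FORCE is the grip in N (left out, the last holds). Time passes only in rows, so rows that do not move let the fingers close. It gives the time, the measured TCP pose, the force and the opening at its end, in the units of the state.
- get_obs(): the state, without advancing time (a new reading comes with each control period).
- camera(name): name is "scene" or "top"; returns a dict with "pixels" (400x640x3 uint8, blue, green, red), "fovy" (degrees; the focal length in pixels is half the picture's height over the tangent of half this angle, whatever the lens; pixels are square), "cx", "cy" (the principal point, pixels), "D" ([k1, k2, p1, p2, k3] as OpenCV has them; the pictures are not rectified), "R" (3x3) and "t" (3): a world point X has camera coordinates R X + t. Camera axes: x right, y down, z forward; pixel columns grow to the right and rows downward; lengths in m; the calibration is good to about 2 mm. A picture is of the moment at which its call begins. There is no depth.
- robot.hand_in(): hands the job in, once; it reports no verdict.
The state is a dict: "time": time; "q": joint angles; "joint_vel": joint speeds; "joint_efforts": joint torques, N m; "ee_pos": TCP position; "tool_rot": TCP orientation; "force": force on the tool from outside, world axes, zero at the start; "torque": the same for the moment, N m; "gripper_width": finger opening in m.
Only numpy, scipy, OpenCV 4.12 (cv2) and the standard library are available. Lean on these libraries where they do the work, as an engineer would, in place of code of your own. Each camera call takes 0.05 s, during which the arm holds its last target. There are 200 camera calls.

## Working session

There is one attempt and no reset: what is moved stays moved. The work goes in short steps, Python scripts to look and compute and a shell command to move; the robot and the scene stay as the last step left them, time stands still between calls to the robot, and variables do not carry over. Pictures are saved under pics/ and viewed, about 8 in all and at most 12, crops included, and the job is handed in when it is done.

```bash
mkdir -p pics; ls
cat > h.py <<'E'
import numpy as np, cv2
from plant import get_obs, camera, robot
def snap(n,f):
    c=camera(n); cv2.imwrite(f,c["pixels"]); return c
def K(c):
    f=200/np.tan(np.radians(c["fovy"])/2); return np.array([[f,0,c["cx"]],[0,f,c["cy"]],[0,0,1.]])
def ray(c,pts,z):
    "pixels -> world points on plane z"
    u=cv2.undistortPoints(np.array(pts,float).reshape(-1,1,2),K(c),np.array(c["D"],float)).reshape(-1,2)
    R=np.array(c["R"]);t=np.array(c["t"]);o=-R.T@t
    d=np.c_[u,np.ones(len(u))]@R
    return o+d*((np.asarray(z)-o[2])/d[:,2])[:,None]
def proj(c,X):
    return cv2.projectPoints(np.array(X,float).reshape(-1,1,3),cv2.Rodrigues(np.array(c["R"],float))[0],np.array(c["t"],float),K(c),np.array(c["D"],float))[0].reshape(-1,2)
E
python3 - <<'E'
from h import *
import pickle
for n in("scene","top"):
    c=snap(n,f"pics/{n}0.png"); pickle.dump(c,open(f"{n}0.pkl","wb")); print(n,-np.array(c["R"]).T@c["t"],c["fovy"])
o=get_obs();print(o)
E
```

```text
pics
scene [ 0.8473793  -0.54751101  1.18298936] 43.23050849437247
top [ 0.33578387 -0.00470172  1.18894093] 57.28230976827987
{'time': 0.1, 'q': array([-5.67436240e+01,  2.20866422e+01,  3.88611932e-01, -2.52239225e-02,
       -6.84117405e+01, -1.48177588e+01]), 'joint_vel': array([-0.00670831, -0.17513335,  0.11496552, -0.08344738,  0.09063898,
        0.03111675]), 'joint_efforts': array([-4.56007456e-04, -3.93319237e+01,  1.88929904e+01,  4.19803709e+00,
       -2.57125161e-03,  9.37347096e-06]), 'ee_pos': array([ 0.197555  , -0.59243472,  0.24133503]), 'tool_rot': array([  2.76593321,  89.8877533 , 111.19524723]), 'force': array([-0.28505772, -0.0903409 , -0.49202281]), 'torque': array([ 0.05643234,  0.00957955, -0.0183053 ]), 'gripper_width': 0.08524157676431325}
```

View pics/scene0.png

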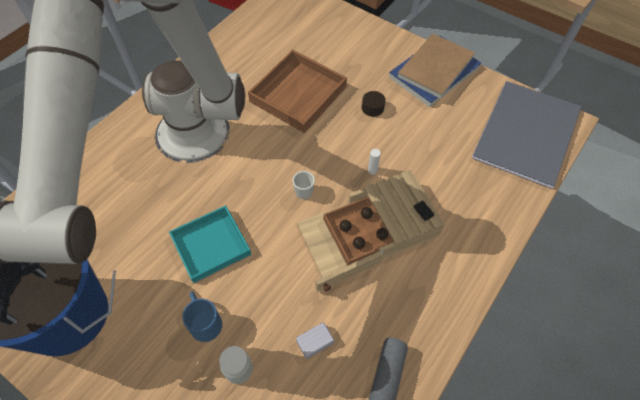

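View pics/top0.png

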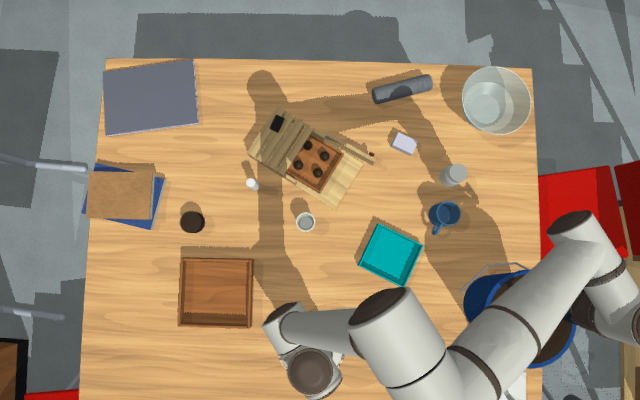

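The scene picture shows the box around (385,220) with its brown tray and four balls at (363,230). In the top picture the box is around (305,160), with the mouth facing lower right and the door open near (350,145). I'll enlarge both.

Run:
```python
import cv2,numpy as np
a=cv2.imread("pics/top0.png")[95:235,230:430];b=cv2.imread("pics/scene0.png")[160:300,285:460]
cv2.imwrite("pics/topc.png",cv2.resize(a,None,fx=4,fy=4,interpolation=cv2.INTER_CUBIC))
cv2.imwrite("pics/scenec.png",cv2.resize(b,None,fx=4,fy=4,interpolation=cv2.INTER_CUBIC))
```

```text
(no output)
```

View pics/topc.png

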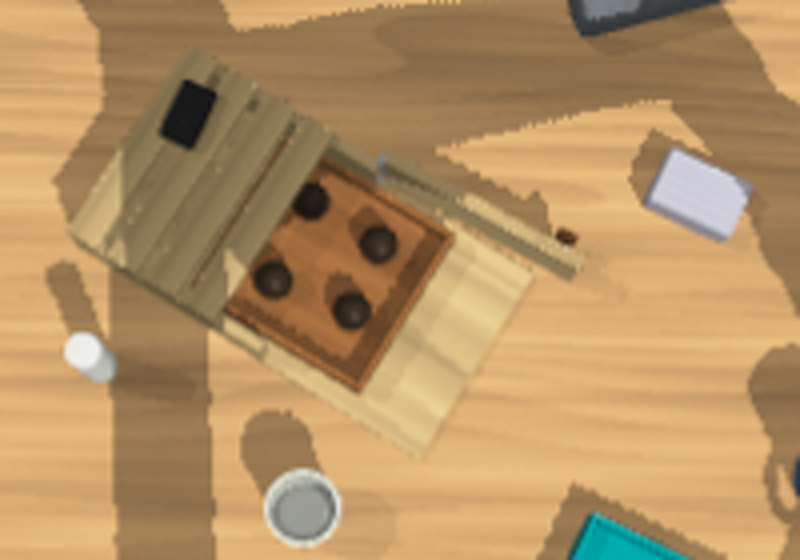

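View pics/scenec.png

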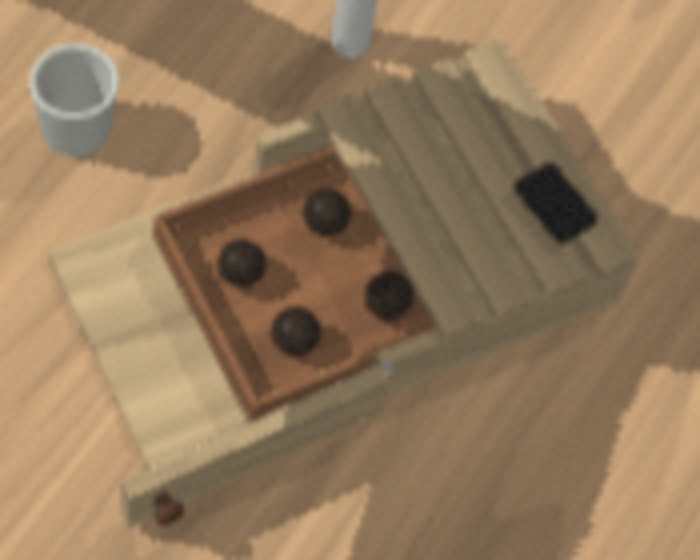

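```bash
cat > fit.py <<'E'
from h import *
import pickle
from scipy.optimize import least_squares
T=pickle.load(open("top0.pkl","rb"));S=pickle.load(open("scene0.pkl","rb"))
pt=lambda u,v:((u+.5)/4-.5+230,(v+.5)/4-.5+95); ps=lambda u,v:((u+.5)/4-.5+285,(v+.5)/4-.5+160)
obs=[(T,pt(420,458),-150,90,8),(T,pt(533,275),-150,-90,8),(T,pt(332,125),42,-90,64),(T,pt(215,325),42,90,64),(T,pt(72,232),180,90,64),(T,pt(195,50),180,-90,64),
(S,ps(50,257),-150,90,8),(S,ps(318,115),42,90,64),(S,ps(445,335),42,-90,64),(S,ps(632,258),180,-90,64),(S,ps(497,45),180,90,64)]
def W(p,x,y,z):
    c,s=np.cos(p[2]),np.sin(p[2]); return [p[0]+(c*x-s*y)/1e3,p[1]+(s*x+c*y)/1e3,z/1e3]
def res(p): return np.concatenate([proj(c,[W(p,x,y,z)])[0]-np.array(px) for c,px,x,y,z in obs])
r=least_squares(res,[.6,0,.5],loss="soft_l1");p=r.x
def inv(q): 
    d=np.asarray(q)[:,:2]-p[:2];c,s=np.cos(p[2]),np.sin(p[2]); return np.c_[c*d[:,0]+s*d[:,1],-s*d[:,0]+c*d[:,1]]*1e3
if __name__=="__main__":
    print("box",p[:2],np.degrees(p[2]));print(res(p).reshape(-1,2).round(1).tolist())
    print("tray R,L top",inv(ray(T,[pt(455,237),pt(360,388)],[.038]*2)).round(1).tolist(),"scene L,R",inv(ray(S,[ps(155,222),ps(250,413)],[.038]*2)).round(1).tolist())
    print("door tip top",inv(ray(T,[pt(583,262)],[.061])).round(1),"scene",inv(ray(S,[ps(127,490)],[.061])).round(1))
    print("tin top",inv(ray(T,[pt(685,148),pt(750,185),pt(645,202),pt(723,242)],[.03]*4)).round(1).tolist())
    print("cup",inv(ray(T,[pt(303,507)],[.06])).round(1), "balls",inv(ray(T,[pt(379,244),pt(352,310),pt(312,200),pt(273,280)],[.03]*4)).round(1).tolist())
    print("world pts", [np.round(W(p,x,y,0),4).tolist() for x,y in((-150,0),(0,-90),(8,0))])
E
python3 fit.py
```

```text
box [0.58859747 0.0165531 ] 59.42990069838032
[[1.0, -0.1], [1.5, -0.7], [2.1, 1.5], [0.7, -1.0], [-0.4, -0.6], [-0.2, -1.9], [-1.0, -1.4], [-1.0, -1.9], [-0.2, -0.0], [1.9, -0.6], [0.6, -1.8]]
tray R,L top [[-78.0, -71.2], [-78.0, 72.9]] scene L,R [[-82.1, 66.3], [-83.2, -79.6]]
door tip top [[-175.1 -102. ]] scene [[-176.1 -103.7]]
tin top [[-197.9, -236.4], [-258.6, -238.1], [-193.1, -180.0], [-263.7, -185.3]]
cup [[-91.  177.1]] balls [[-28.5, -35.6], [-38.7, 21.8], [36.7, -37.8], [28.2, 34.7]]
world pts [[0.5123, -0.1126, 0.0], [0.6661, -0.0292, 0.0], [0.5927, 0.0234, 0.0]]
```

```bash
cat > go.py <<'E'
# usage: go.py X Y Z [box-axis yaw of jaw, deg from box y]: print shift (tool mm) & turn needed for TCP to reach box (X,Y,Z mm)
import sys
from fit import *
from scipy.spatial.transform import Rotation as Ro
o=get_obs();R=Ro.from_euler("xyz",o["tool_rot"],degrees=True)
print("t",round(o["time"],2),"TCP box",inv([o["ee_pos"]]).round(1)[0],"z",round(o["ee_pos"][2]*1e3,1),"F",np.round(o["force"],1),"w",round(o["gripper_width"],3),"q",np.round(o["q"]))
a=list(map(float,sys.argv[1:]))
if a:
    phi=p[2]+np.radians(a[3] if len(a)>3 else 0)
    best=None
    for s in(1,-1):
        z=s*np.array([-np.sin(phi),np.cos(phi),0]);x=np.array([0,0,-1.]);G=Ro.from_matrix(np.c_[x,np.cross(z,x),z])
        v=(R.inv()*G).as_rotvec(degrees=True)
        print("turn",v.round(1),"then shift",G.inv().apply(np.array(W(p,*a[:3]))-o["ee_pos"]).dot(1e3).round(1),"| shift first",R.inv().apply(np.array(W(p,*a[:3]))-o["ee_pos"]).dot(1e3).round(1))
E
python3 go.py -125 0 130
```

```text
t 0.1 TCP box [-723.2   27. ] z 241.3 F [-0.3 -0.1 -0.5] w 0.085 q [-57.  22.   0.  -0. -68. -15.]
turn [-41.    0.1   0. ] then shift [ 111.3 -598.2  -27. ] | shift first [ 112.  -469.2  371.9]
turn [ 1.39e+02  0.00e+00 -1.00e-01] then shift [111.3 598.2  27. ] | shift first [ 112.  -469.2  371.9]
```

```bash
python3 -m creep '{"dp":[[0,0,0],[0,0,0],[0,0,0],[0,0,0],[0,-50,-2],[0,-50,-2],[0,-50,-2],[0,-50,-2],[0,-50,-2],[0,-50,-2]],"rotation":[[-10.25,0,0],[-10.25,0,0],[-10.25,0,0],[-10.25,0,0],[0,0,0],[0,0,0],[0,0,0],[0,0,0],[0,0,0],[0,0,0]],"grip":[50,50,50,50,50,50,50,50,50,50]}' && python3 go.py -125 0 130
```

```text
time: 1.35
ee_pos: [0.361, -0.3391, 0.242]
tool_rot: [-12.0, 90.0, 137.4]
force: [0.7, -1.0, 0.5]
gripper_width: 0.0425
t 1.35 TCP box [-421.9   15.1] z 242.0 F [ 0.7 -1.   0.5] w 0.043 q [-24.   9. -17.  -0. -63.  -6.]
turn [-0.  0.  0.] then shift [ 112.  -296.9  -15.1] | shift first [ 112.1 -296.9  -15.1]
turn [180.   0.  -0.] then shift [112.  296.9  15.1] | shift first [ 112.1 -296.9  -15.1]
```

```bash
python3 -m creep '{"dp":[[0,-50,-3],[0,-50,-3],[0,-50,-3],[0,-50,-3],[0,-50,-3],[0,-45,0],[30,0,0],[40,0,0],[40,0,0],[0,0,0]],"rotation":[[0,0,0],[0,0,0],[0,0,0],[0,0,0],[0,0,0],[0,0,0],[0,0,0],[0,0,0],[0,0,0],[0,0,0]],"grip":[50,50,50,50,50,50,50,50,50,50]}' && python3 go.py -118 0 28; python3 -c "
from h import *
c=snap('top','pics/t1.png');a=c['pixels'][95:235,230:430];b=snap('scene','pics/s1.png')['pixels'][160:300,285:460]
cv2.imwrite('pics/c1.png',cv2.resize(np.hstack([a,b]),None,fx=2.1,fy=2.1))"
```

```text
time: 2.6
ee_pos: [0.521, -0.0944, 0.1293]
tool_rot: [33.8, 89.5, -176.7]
force: [-0.8, 0.0, 1.2]
gripper_width: 0.0426
t 2.6 TCP box [-129.9    1.8] z 129.3 F [-0.8  0.   1.2] w 0.043 q [  7.  20. -21.  -0. -49. -38.]
turn [-0.   0.4 -0.3] then shift [101.3 -11.9  -1.8] | shift first [101.2 -12.4  -2.5]
turn [180.   -0.4  -0.6] then shift [101.3  11.9   1.8] | shift first [101.2 -12.4  -2.5]
```

View pics/c1.png

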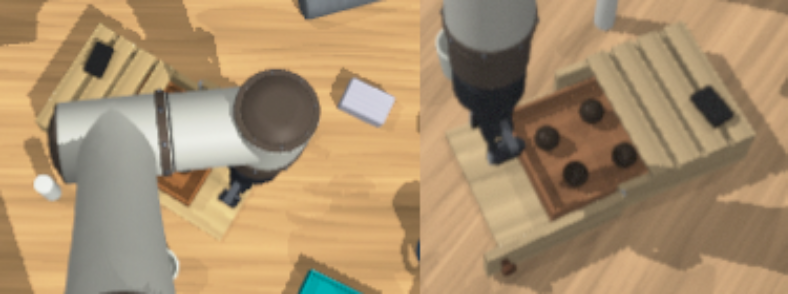

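The scene part shows the fingers above the landing in front of the tray, clear of the door and cup. Now I descend and start pushing.

```bash
python3 -m creep '{"dp":[[35,0,0],[35,0,0],[20,0,0],[13,0,0],[0,0,-2],[0,-8,0],[0,-8,0],[0,-8,0],[0,-8,0],[0,-6,0]],"rotation":[[0,0,0],[0,0,0],[0,0,0],[0,0,0],[0,0,0],[0,0,0],[0,0,0],[0,0,0],[0,0,0],[0,0,0]],"grip":[50,50,50,50,50,50,50,50,50,50]}' && python3 go.py -3 0 27
```

```text
time: 3.95
ee_pos: [0.5445, -0.0621, 0.0294]
tool_rot: [51.8, 89.9, -158.7]
force: [-2.8, -3.2, 2.6]
gripper_width: 0.0427
t 3.95 TCP box [-90.1  -2.1] z 29.4 F [-2.8 -3.2  2.6] w 0.043 q [ 10.  29. -25.   0. -37. -41.]
turn [ 0.  0. -0.] then shift [  2.4 -87.1   2.1] | shift first [  2.3 -87.1   2. ]
turn [-1.8e+02  1.0e-01  0.0e+00] then shift [ 2.4 87.1 -2.1] | shift first [  2.3 -87.1   2. ]
```

```bash
python3 -m creep '{"dp":[[2,-5,0],[0,-8,0],[0,-8,0],[0,-8,0],[0,-8,0],[0,-8,0],[0,-8,0],[0,-8,0],[0,-8,0],[0,-5,0]],"rotation":[[0,0,0],[0,0,0],[0,0,0],[0,0,0],[0,0,0],[0,0,0],[0,0,0],[0,0,0],[0,0,0],[0,0,0]],"grip":[50,50,50,50,50,50,50,50,50,50]}' && python3 go.py -3 0 27
```

```text
time: 5.2
ee_pos: [0.5825, 0.0016, 0.0273]
tool_rot: [-145.8, 90.0, 3.7]
force: [-0.4, -1.8, -0.6]
gripper_width: 0.0426
t 5.2 TCP box [-16.   -2.3] z 27.3 F [-0.4 -1.8 -0.6] w 0.043 q [ 16.  32. -20.   0. -39. -47.]
turn [ 0. -0.  0.] then shift [  0.3 -13.    2.3] | shift first [  0.3 -13.    2.3]
turn [-180.   -0.   -0.] then shift [ 0.3 13.  -2.3] | shift first [  0.3 -13.    2.3]
```

```bash
Z='[0,0,0]'; python3 -m creep '{"dp":[[0,-3,0],[0,-3,0],[0,-2,0],[0,0,0]],"rotation":[[0,0,0],[0,0,0],[0,0,0],[0,0,0]],"grip":[50,50,50,50]}'; python3 go.py; python3 -m creep '{"dp":[[0,-2,0],[0,-2,0],[0,0,0]],"rotation":[[0,0,0],[0,0,0],[0,0,0]],"grip":[50,50,50]}'; python3 go.py -3 0 27
```

```text
time: 5.7
ee_pos: [0.5864, 0.0082, 0.0274]
tool_rot: [-117.3, 90.0, 32.1]
force: [-0.8, -0.2, -0.7]
gripper_width: 0.0427
t 5.7 TCP box [-8.3 -2.3] z 27.4 F [-0.8 -0.2 -0.7] w 0.043 q [ 17.  32. -19.  -0. -39. -47.]
time: 6.08
ee_pos: [0.5884, 0.0117, 0.0274]
tool_rot: [-128.9, 90.0, 20.5]
force: [-1.3, -2.0, 0.0]
gripper_width: 0.0428
t 6.08 TCP box [-4.3 -2.4] z 27.4 F [-1.3 -2.   0. ] w 0.043 q [ 17.  32. -19.  -0. -39. -47.]
turn [ 0. -0.  0.] then shift [ 0.4 -1.3  2.4] | shift first [ 0.4 -1.3  2.4]
turn [-180.   -0.   -0.] then shift [ 0.4  1.3 -2.4] | shift first [ 0.4 -1.3  2.4]
```

```bash
for i in 1 2; do python3 -m creep '{"dp":[[0,-1.5,0],[0,-1.5,0],[0,0,0]],"rotation":[[0,0,0],[0,0,0],[0,0,0]],"grip":[50,50,50]}' >/dev/null; python3 go.py; done
```

```text
t 6.45 TCP box [-1.5 -2.3] z 27.4 F [-1.1 -2.6 -0.2] w 0.043 q [ 17.  32. -18.  -0. -40. -48.]
t 6.83 TCP box [-1.3 -2.1] z 27.4 F [-3.4 -9.3  3.3] w 0.043 q [ 17.  32. -18.   0. -40. -48.]
```

```bash
python3 -m creep '{"dp":[[0,-2,0],[0,-1,0],[0,0,0]],"rotation":[[0,0,0],[0,0,0],[0,0,0]],"grip":[50,50,50]}' >/dev/null; python3 go.py -25 0 130
```

```text
t 7.2 TCP box [-1.2 -1.9] z 27.3 F [ -4.2 -17.8   5.6] w 0.043 q [ 17.  32. -18.   0. -40. -48.]
turn [-0.1  0.2 -0.5] then shift [-102.7   23.8    1.9] | shift first [-102.4   24.7    2.3]
turn [179.9  -0.8  -0.4] then shift [-102.7  -23.8   -1.9] | shift first [-102.4   24.7    2.3]
```

```bash
python3 -m creep '{"dp":[[0,8,0],[0,16,0],[0,20,0],[-40,0,0],[-50,0,0],[-50,0,0],[0,25,-50],[0,25,-55],[0,10,-55],[0,0,0]],"rotation":[[0,0,0],[0,0,0],[0,0,0],[0,0,0],[0,0,0],[0,0,0],[0,0,0],[0,0,0],[0,0,0],[0,0,0]],"grip":[50,50,50,50,0,0,0,0,0,0]}' && python3 go.py -110 -165 50; python3 -c "
from h import *
a=snap('top','pics/t2.png')['pixels'][95:235,230:430];b=snap('scene','pics/s2.png')['pixels'][160:300,285:460]
cv2.imwrite('pics/c2.png',cv2.resize(np.hstack([a,b]),None,fx=2.1,fy=2.1))"
```

```text
time: 8.45
ee_pos: [0.6788, -0.1548, 0.1654]
tool_rot: [24.1, 90.0, 173.3]
force: [0.2, 0.2, -1.5]
gripper_width: 0.0001
t 8.45 TCP box [-101.7 -164.8] z 165.4 F [ 0.2  0.2 -1.5] w 0.0 q [  0.  32.   6.  -0. -64. -31.]
turn [-0.2  0.  -0. ] then shift [115.4   8.3  -0.2] | shift first [115.4   8.3  -0.3]
turn [179.8  -0.   -0. ] then shift [115.4  -8.3   0.2] | shift first [115.4   8.3  -0.3]
```

View pics/c2.png

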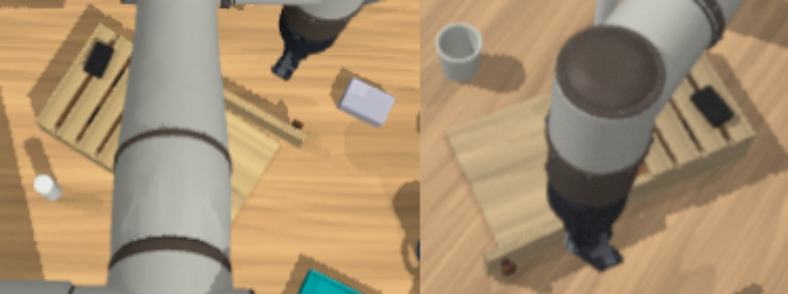

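The landing is empty with the tray inside, and the door still stands open (tip near (298,135) in the left half). I'll lower outside the door and start swinging it.

```bash
python3 -m creep '{"dp":[[40,0,0],[45,0,0],[35,6,0],[0,0,20],[0,0,20],[0,0,13],[0,0,12],[0,0,12],[0,-2,14],[0,-2,14]],"rotation":[[0,0,0],[0,0,0],[0,0,0],[0,0,0],[0,0,0],[0,0,0],[0,0,0],[0,0,0],[0,0,0],[0,0,0]],"grip":[0,0,0,0,0,0,0,0,0,0]}' && python3 go.py -93 -35 45
```

```text
time: 9.8
ee_pos: [0.5857, -0.0995, 0.0473]
tool_rot: [-143.8, 90.0, 5.6]
force: [1.0, -1.0, -1.1]
gripper_width: -0.0003
t 9.8 TCP box [-101.4  -56.5] z 47.3 F [ 1.  -1.  -1.1] w -0.0 q [  6.  31. -17.   0. -42. -37.]
turn [ 0. -0.  0.] then shift [ 2.3 -8.4 21.5] | shift first [ 2.3 -8.4 21.5]
turn [-180.   -0.   -0.] then shift [  2.3   8.4 -21.5] | shift first [ 2.3 -8.4 21.5]
```

```bash
python3 -m creep '{"dp":[[0,-4,10],[0,-4,11],[0,-8,11],[0,-9,11],[0,-11,9],[0,-12,8],[0,-8,4],[0,-6,2],[0,-4,2],[0,0,0]],"rotation":[[0,0,0],[0,0,0],[0,0,0],[0,0,0],[0,0,0],[0,0,0],[0,0,0],[0,0,0],[0,0,0],[0,0,0]],"grip":[0,0,0,0,0,0,0,0,0,0]}' && python3 go.py -25 15 45
```

```text
time: 11.05
ee_pos: [0.5614, -0.0085, 0.0472]
tool_rot: [-65.2, 90.0, 84.3]
force: [-0.4, 0.4, 0.7]
gripper_width: -0.0002
t 11.05 TCP box [-35.4  10.7] z 47.2 F [-0.4  0.4  0.7] w -0.0 q [ 16.  28. -22.  -0. -40. -46.]
turn [0. 0. 0.] then shift [  2.2 -10.4   4.3] | shift first [  2.2 -10.4   4.3]
turn [-180.   -0.    0.] then shift [ 2.2 10.4 -4.3] | shift first [  2.2 -10.4   4.3]
```

```bash
for i in 1 ; do python3 -m creep '{"dp":[[0,-4,0],[0,-3,0],[0,-2,0],[0,0,0]],"rotation":[[0,0,0],[0,0,0],[0,0,0],[0,0,0]],"grip":[0,0,0,0]}' >/dev/null; python3 go.py -25 15 45; done
```

```text
t 11.55 TCP box [-26.3  10.6] z 47.3 F [ 0.2 -0.5 -0. ] w -0.0 q [ 16.  29. -21.   0. -40. -47.]
turn [ 0. -0.  0.] then shift [ 2.3 -1.3  4.4] | shift first [ 2.3 -1.3  4.4]
turn [-180.   -0.   -0.] then shift [ 2.3  1.3 -4.4] | shift first [ 2.3 -1.3  4.4]
```

```bash
for i in 1 2 3; do python3 -m creep '{"dp":[[0,-1.5,0],[0,-1,0],[0,0,0]],"rotation":[[0,0,0],[0,0,0],[0,0,0]],"grip":[0,0,0]}' >/dev/null; python3 go.py; done
```

```text
t 11.93 TCP box [-23.9  10.7] z 47.3 F [-0.1 -0.2 -0. ] w 0.0 q [ 17.  29. -21.  -0. -40. -47.]
t 12.3 TCP box [-21.4  10.7] z 47.3 F [-0.2 -0.4  0.5] w -0.0 q [ 17.  29. -21.  -0. -40. -47.]
t 12.68 TCP box [-21.3  10.8] z 47.3 F [-1.4 -7.5  1.1] w -0.0 q [ 17.  29. -21.   0. -41. -47.]
```

```bash
python3 -m creep '{"dp":[[0,4,0],[0,10,0],[0,25,0],[-50,10,0],[-50,10,0],[-50,20,0],[0,60,-30],[0,60,-30],[0,60,-30],[0,60,-30]],"rotation":[[0,0,0],[0,0,0],[0,0,0],[0,0,0],[0,0,0],[0,0,0],[0,0,0],[0,0,0],[0,0,0],[0,0,0]],"grip":[0,0,0,0,0,0,0,0,0,0]}' && python3 -m creep '{"dp":[[0,50,-40],[0,50,-40],[0,20,-20],[0,0,0]],"rotation":[[0,0,0],[0,0,0],[0,0,0],[0,0,0]],"grip":[0,0,0,0]}'; python3 -c "
from h import *
import pickle
A=snap('top','pics/t3.png');B=snap('scene','pics/s3.png');pickle.dump((A,B),open('end.pkl','wb'))
a=A['pixels'][95:235,230:430];b=B['pixels'][160:300,285:460]
cv2.imwrite('pics/c3.png',cv2.resize(np.hstack([a,b]),None,fx=2.1,fy=2.1,interpolation=cv2.INTER_CUBIC))
cv2.imwrite('pics/d3.png',np.vstack([A['pixels'][:290],B['pixels'][:290]]))"
```

```text
time: 13.92
ee_pos: [0.5104, -0.3142, 0.1973]
tool_rot: [-77.0, 90.0, 72.4]
force: [0.5, 1.0, -0.9]
gripper_width: 0.0002
time: 14.42
ee_pos: [0.5348, -0.4654, 0.1956]
tool_rot: [-7.4, 89.9, 141.8]
force: [0.2, -0.1, -0.5]
gripper_width: 0.0001
```

View pics/c3.png

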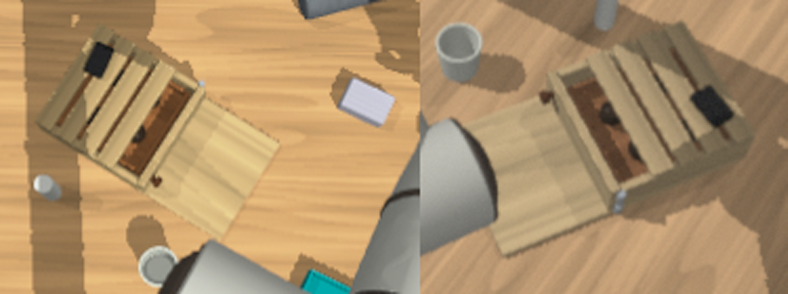

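View pics/d3.png

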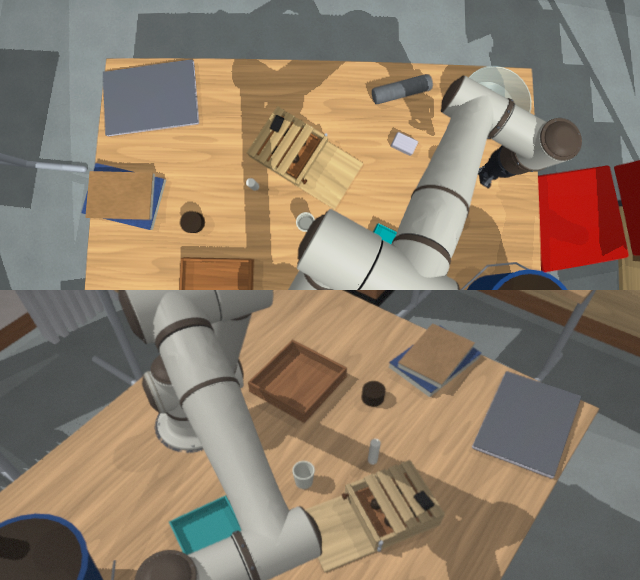

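The top view shows the door at (205,90)–(152,190), parallel to the roof's front edge within about 1°. The tray is behind it with balls visible, and the bystanders look unmoved, so I'm handing in.

```bash
python3 -c "
from h import *
print(get_obs()['force'].round(1)); print(robot.hand_in())"
```

```text
[ 0.2 -0.2  0. ]
the job is handed in; nothing more can be done
None
```

I pushed the tray in until it stopped, then swung the door shut and handed the job in at about 14.5 s. I got no verdict back.

- **Tray:** I pushed its front with the fingers half open. Near the end it stopped moving while the force rose from 3 to about 18 N. At that point the tray's front was about 8 to 10 mm behind the mouth; fully in is 8 mm.
- **Door:** I pushed its plain outer face with shut fingers. It stopped with a force of 7.5 N about where the shut door should be. In the last picture it is parallel to the roof's front edge within about 1° (the limit is 2.9°), judged by eye.
- **Last pictures:** The landing is clear, the tray is behind the door and no bystander had visibly moved. The arm was clear, with the force reading near zero.
- **Not checked:** Only two of the four balls could be seen, because the slats hid the others. The mug, jar and lump were not individually checked, and some of these were hidden by the arm. The box's fitted position was off by up to about 2 pixels at its corners, so the positions are good to a few mm. I relied on the force stops to judge that both were fully in.

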